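Latch the gate of a fuse-carton chute and refill it

ROBOT

A 7-joint arm with a two-finger parallel gripper is mounted at the origin on a cart in front of the work surface, level with it; the furniture and walls round the work are solid. World frame = base frame: x ahead of the robot, y to its left, z up, the work surface at z = 0. Lengths are in mm, angles in rad, forces in N, time in s.
With the tool pointing down it reaches from about 400 to 875 mm from the base axis. Payload 4.4 kg.
Tool frame: the origin (TCP) lies midway between the tips of the shut fingers; the grasp point (between the pads) lies 19 mm behind it; z points along the fingers, y is the line along which they close (so a half turn about z gives the same grasp; the last joint's range is limited). The gripper opens to 85 mm and grips with 20 to 120 N. Pads are 22 mm wide; open, the fingers measure 114 mm over their backs; the gripper's body (76 mm by 85 mm) begins 54 mm behind the grasp point. The pads swing forward as they close: fully open they stand 13 mm farther back than shut.
Start: joints at [1.25, 0.628, 0.038, 1.517, -0.027, 0.996, -0.02], TCP at [163.862, -629.021, 210.713] pointing down, gripper open.
Joint ranges: [-3.06, 3.06], [-0.37, 2.12], [-1.25, 1.32], [0.18, 2.47], [-1.1, 4.24], [0.23, 1.98], [-2.94, 2.94]. Speed limits (rad/s): [2.57, 2.57, 3.14, 3.14, 3.14, 3.14, 3.14].

INTERFACE

Orientations are given as [roll, pitch, yaw] about the fixed x, y, z axes, in that order (R = Rz(yaw) Ry(pitch) Rx(roll)).
In Python, from cell import read_state, get_image, finish_job gives the robot as it stands.
- The arm moves only by the tool send_rows, never from a script. Its argument "series" is a list of rows, each an object of numbers: "ax", "ay", "az": the turn, a rotation vector about the tool's x, y, z in rad; "dx", "dy", "dz": the shift along the tool's x, y, z in cm; "hand": the closure, from 0 (fully open) to 1 (shut). In form: [{"ax": .., "ay": .., "az": .., "dx": .., "dy": .., "dz": .., "hand": ..}, ...]. A call has 1 to 10 rows; each row is the pose to reach, as a shift and turn from the pose commanded when the call began, along the tool's axes at that moment; what a row does not reach only later rows make up. A row lasts 1/10 s, in which the tool goes at most 50 mm and 8.59 degrees, less where a joint would pass 70% of its speed; a pose out of reach is approached as far as the arm can. A call with a gripper value outside its range is refused whole. The fingers move at their own pace and stop on an object; the grip force is fixed at half the most. Time passes only in rows, so rows that repeat a pose let the fingers close. It gives the time, the measured TCP pose, the force, the opening and the grip force at its end, in the units of the state.
- read_state(): the state, without advancing time (a new reading comes with each control period).
- get_image(name): name is "side" or "top"; returns a dict with "pixels" (420x560x3 uint8, red, green, blue), "mtx" (3x3 intrinsics, pixels), "k1" (the pictures are not rectified: a ray, as slopes to the right and down, at radius r is drawn at 1 + k1 r^2 times it, then the intrinsics apply), "R" (3x3) and "t" (3): a world point X has camera coordinates R X + t. Camera axes: x right, y down, z forward; pixel columns grow to the right and rows downward; lengths in mm; the calibration is good to about 2 mm. A picture is of the moment at which its call begins. There is no depth.
- finish_job(): hands the job in; it is judged then, once.
The state is a dict: "clock": time; "qpos": joint angles; "qd": joint speeds; "tau": joint torques, N m; "eef_pos": TCP position; "tool_rot": TCP orientation; "force": force on the tool from outside, world axes, zero at the start; "torque": the same for the moment, N m; "width": finger opening in mm; "gripper_force": force on a finger pad.
Only numpy, scipy, OpenCV 4.12 (cv2) and the standard library are available. Lean on these libraries where they do the work, as an engineer would, in place of code of your own. Each camera call takes 0.05 s, during which the arm holds its last target. There are 200 camera calls.

TASK

Get the fuse-carton chute back in service. Take the yellow oil tin out of the gate's way and stand it upright on the bench at least 20 cm from the gate opening, then push the chute's green gate shut until its spring tongue snaps in behind the strike. After that load both red fuse cartons, one behind the other, upright with their long side along the sloped lane, so that they slide down and rest against the latched gate; do not tip the tin over and leave the other things on the bench where they are.

Things in the scene. Friction and masses are not known exactly. Their poses are not given: they have to be found in the camera images.
- rack: The chute's grey metal stand, fixed to the bench, 235 mm long, 138 wide. Origin: on the bench under the middle of the gate opening; x runs level to the raised rear end, y to the hinge side, z up. Gate posts 98 mm high at y = +-62 mm (14 wide), x = -7 to 15 mm; hinge on the +y post, brass strike on the -y post. The lane's rear end is at x = 224 mm, about 103 mm high.
- lane: Sloped lane on the rack: slippery white surface (friction about 0.12) 225 mm long, 54 wide, between blue side rails 12 mm higher and 7 thick; open at the top and rear. Origin: middle of the surface's lower end, 22 mm above the bench. x runs up the lane (18 degrees), y across, z square to the surface. Cartons at rest at the bottom have their centres at about x = 52 and 132 mm.
- gate_push (a point): Face of the round black push pad (22 mm) on the gate's outer side, 66 mm above the bench, 66 mm from the vertical hinge axis and 7 mm outside its plane; x points inwards (closing), y to the hinge, z up; turns with the gate. Gate: green panel 82 mm wide, 8 thick, 10 to 95 mm above the bench; hinge axis at rack x = 0, y = +50 mm.
- gate (a joint): Gate angle, rad: 0 = shut, grows as it opens towards negative rack x; 1.57 = straight out from the opening; hard stop at -0.03. Stays where left. The tongue meets the strike at about 0.16 rad, needs a push rising to about 6 N on the pad to ride over it and snaps in at about 0.015 rad; then the gate cannot swing open.
- tongue (a joint): Sprung steel tongue at the free edge of the gate, in m: 0 = fully out, grows as it is pressed back into the gate (about 0.007 while it rides over the strike); back to 0 when it has snapped in behind the strike.
- gate_mouth (a point): Middle of the gate opening, 50 mm above the bench, fixed to the rack, on the rack's z axis.
- oil_tin: Yellow flat oil tin with a red spout, 28 mm (its x) by 58 mm (its y), 113 mm high with the spout (tin body 80 mm high), about 0.16 kg, standing upright in front of the opening in the gate's swing. Origin: centre of its underside. The bench at the robot's right front (x 0.38 to 0.48, y -0.22 to -0.32) is empty.
- carton_a: Small red printed carton of fuses, 44 mm (its x) by 80 mm (its y) by 58 mm high, about 0.09 kg, standing on the bench. Origin: centre of its underside.
- carton_b: A second carton just like carton_a.
- screwdriver_red: Bystander: red-handled screwdriver, 190 mm long, lying on the bench. Leave it.
- pliers: Bystander: red-handled pliers, 188 mm long, lying on the bench. Leave them.
- jar_small: Bystander: small amber jar with black lid, 48 mm across, 60 mm high. Leave it.
There are look-alikes about, which are no part of the job. Leave any purple look-alike of the carton_b alone.

How it is judged:
By the outcome, as a careful person would: the job done as asked, in the order asked, and still so for the second after the job is handed in, with the robot touching nothing.
It also fails if it takes over 72 s, if anything falls off the work surface, if the arm or the gripper's body presses on something with over 40 N, if the wrist force passes 120 N, or if a joint passes its speed limit or range.

## Working session

There is one attempt and no reset: what is moved stays moved. The work goes in short steps, Python scripts to look and compute and a tool call to move; the robot and the scene stay as the last step left them, time stands still between calls to the robot, and variables do not carry over. Pictures are saved under pics/ and viewed, at most 10 in all, crops included, and the job is handed in when it is done.

Besides the shell and the picture viewer there is one more tool, called after "Emit:" as a command line: name --argument value ..., lists and objects as JSON in quotes. send_rows: Moves the arm, as the interface text tells. Its arguments: {"type":"object","properties":{"series":{"type":"array","items":{"type":"object","properties":{"ax":{"type":"number"},"ay":{"type":"number"},"az":{"type":"number"},"dx":{"type":"number"},"dy":{"type":"number"},"dz":{"type":"number"},"hand":{"type":"number"}}}}},"required":["series"]}

```bash
mkdir -p pics; ls; cat > h.py <<'E'
import numpy as np, cv2
from cell import read_state, get_image, finish_job
def save(name,out):
    im=get_image(name); cv2.imwrite('pics/'+out,im['pixels'][:,:,::-1]); 
    np.savez('pics/'+out[:-4]+'.npz',**im); return im
def load(f): return dict(np.load('pics/'+f+'.npz'))
def ray(im,px):
    px=np.asarray(px,float).reshape(-1,2); K=np.asarray(im['mtx']); k=float(im['k1'])
    d=(px-K[:2,2])/[K[0,0],K[1,1]]; u=d.copy()
    for _ in range(20): u=d/(1+k*(u**2).sum(1,keepdims=True))
    R=np.asarray(im['R']); return -R.T@im['t'], np.c_[u,np.ones(len(u))]@R
def onz(im,px,z):
    c,d=ray(im,px); return c+d*((z-c[2])/d[:,2])[:,None]
def proj(im,X):
    X=np.asarray(X,float).reshape(-1,3); p=X@np.asarray(im['R']).T+im['t']; u=p[:,:2]/p[:,2:]
    u=u*(1+float(im['k1'])*(u**2).sum(1,keepdims=True)); K=np.asarray(im['mtx'])
    return u*[K[0,0],K[1,1]]+K[:2,2]
E
python3 - <<'E'
from h import *
a=save('side','s0.png');b=save('top','t0.png')
for i in(a,b): print(-i['R'].T@i['t'],i['R'][2],i['mtx'][0,0])
s=read_state();print(s['eef_pos'],s['tool_rot'],s['width'],s['force'])
E
```

```text
pics
[  68.13907104 1319.22019321  601.77372541] [ 0.37587559 -0.85996338 -0.34522533] 446.56166386506123
[ 236.31593982   66.49157181 1250.56889329] [ 0.3074728  -0.02805536 -0.95114319] 458.4610880572618
[ 163.73253024 -628.4303274   209.86897862] [-3.13988067e+00 -3.33771696e-06  2.54802885e-01] 85.24149829923626 [-0.22247452  0.5402183  -0.25983664]
```

View pics/s0.png

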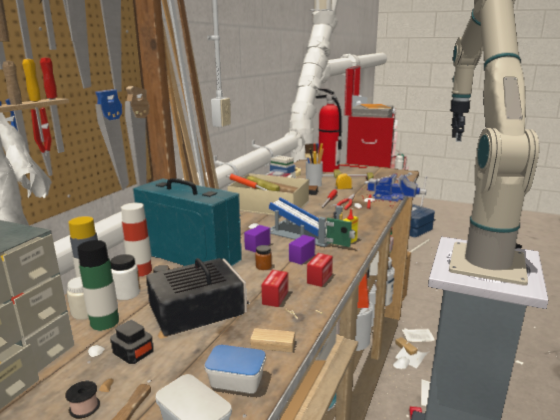

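View pics/t0.png

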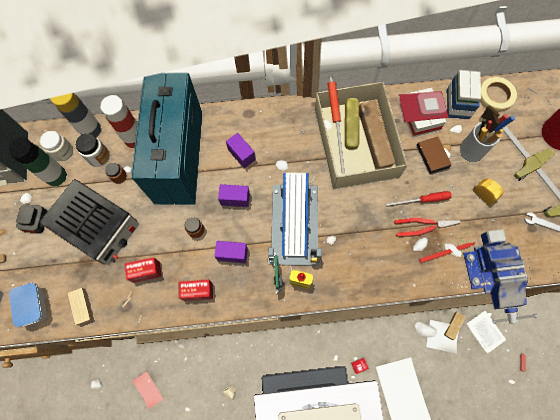

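The side view shows the rack at about (310,215). In the top view the rack is at (297,220), the open green gate at (278,270) and the yellow tin at (301,279). The red cartons are at (142,269) and (195,289). Possible look-alikes are the purple boxes at (240,150), (233,195) and (231,251), which I'll leave alone. For the tin, the yellow tape at (488,190) is also a possible confusion.

```bash
python3 - <<'E'
from h import *
b=load('t0'); a=load('s0')
im=b['pixels'];hsv=cv2.cvtColor(im,cv2.COLOR_RGB2HSV)
def blob(hsv,lo,hi,roi):
    m=cv2.inRange(hsv,lo,hi); z=np.zeros_like(m); x0,y0,x1,y1=roi; z[y0:y1,x0:x1]=m[y0:y1,x0:x1]
    c=max(cv2.findContours(z,0,1)[0],key=cv2.contourArea); return c
for n,roi in(('A',(115,245,170,295)),('B',(170,265,220,310))):
    z=np.zeros(im.shape[:2],np.uint8);x0,y0,x1,y1=roi
    m=(hsv[...,1]>150)&((hsv[...,0]<6)|(hsv[...,0]>172));z[y0:y1,x0:x1]=m[y0:y1,x0:x1]*255
    c=max(cv2.findContours(z,0,1)[0],key=cv2.contourArea);r=cv2.minAreaRect(c)
    print(n,r,'\n',np.round(onz(b,cv2.boxPoints(r),58)),np.round(onz(b,[r[0]],58)))
c=blob(hsv,(22,150,120),(34,255,255),(285,262,320,295));r=cv2.minAreaRect(c);print('tin',r,np.round(onz(b,cv2.boxPoints(r),80)))
c=blob(hsv,(45,60,30),(85,255,255),(265,245,290,300));r=cv2.minAreaRect(c);print('gate',r,np.round(onz(b,cv2.boxPoints(r),95)))
cr=cv2.resize(im[160:305,110:330],None,fx=3.6,fy=3.6,interpolation=cv2.INTER_CUBIC);cv2.imwrite('pics/c0.png',cr[:,:,::-1])
cr=cv2.resize(a['pixels'][190:310,220:370],None,fx=5,fy=5,interpolation=cv2.INTER_CUBIC);cv2.imwrite('pics/c1.png',cr[:,:,::-1])
E
```

```text
A ((142.4038543701172, 269.51922607421875), (20.003843307495117, 35.49701690673828), 78.69007110595703) 
 [[517. 467.  58.]
 [526. 375.  58.]
 [472. 366.  58.]
 [464. 457.  58.]] [[495. 416.  58.]]
B ((195.5, 289.0), (18.0, 33.0), 90.0) 
 [[456. 321.  58.]
 [447. 235.  58.]
 [400. 238.  58.]
 [410. 323.  58.]] [[428. 279.  58.]]
tin ((300.9411926269531, 277.23529052734375), (22.313274383544922, 11.156637191772461), 14.03624439239502) [[421.  37.  80.]
 [448.  27.  80.]
 [428. -27.  80.]
 [402. -16.  80.]]
gate ((276.2188720703125, 271.97125244140625), (32.09434127807617, 3.317347526550293), 87.70938873291016) [[484.  68.  95.]
 [484.  60.  95.]
 [402.  65.  95.]
 [403.  73.  95.]]
```

View pics/c0.png

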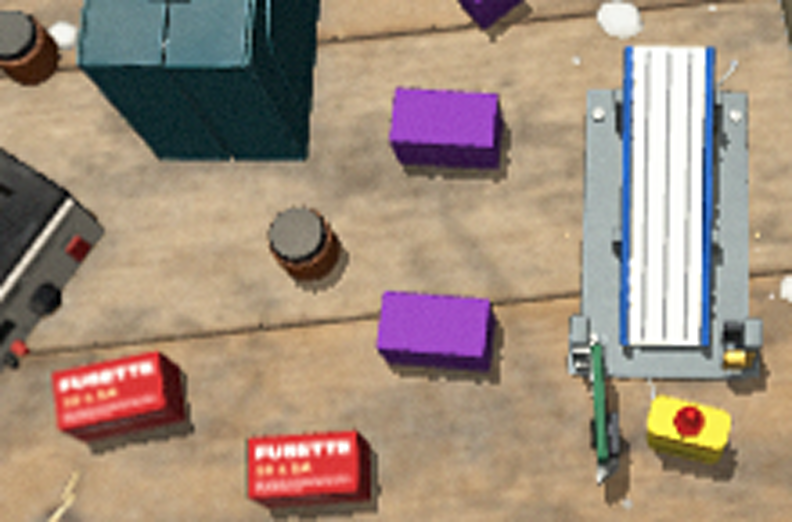

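View pics/c1.png

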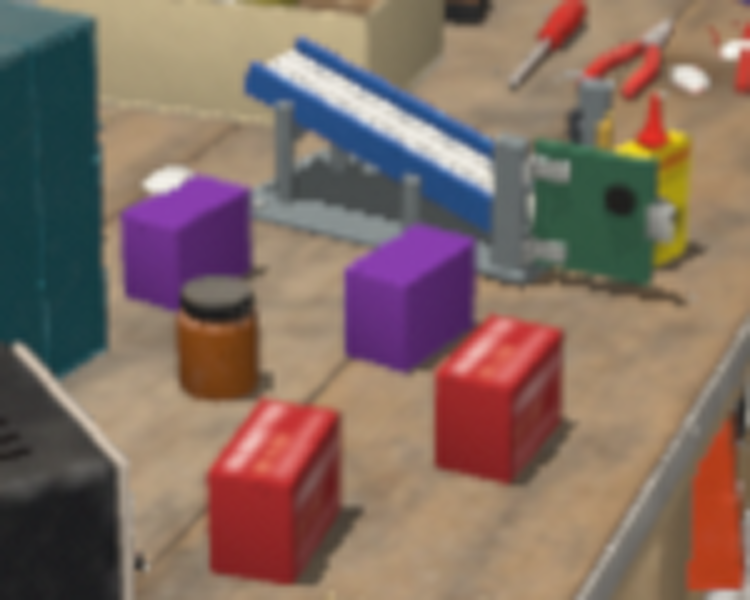

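The crops confirm the two printed red cartons at top-view crop (115,395) and (305,465). The tin with its red spout is at (690,425), and the gate stands about 1.57 rad open, at crop (600,410). Next I'll measure from the top-face edges.

```bash
python3 - <<'E'
from h import *
b=load('t0');a=load('s0')
C=lambda p:np.asarray(p,float)/3.6+[110,160]-0.36
def box(n,p,q,z,half):
    P=onz(b,C([p,q]),z)[:,:2];d=P[1]-P[0];L=np.hypot(*d);d/=L
    print(n,np.round(P.mean(0)+np.array([d[1],-d[0]])*half*np.sign(-d[1]+1e-9)*-1*-1,1),'L',round(L,1),'ang',np.degrees(np.arctan2(d[1],d[0])),P.mean(0))
box('A',(55,374),(158,353),58,22);box('B',(248,437),(357,432),58,22);box('tin',(653,397),(730,408),80,14)
print('spout',onz(b,C([(689,412)]),113))
print('posts',np.round(onz(b,C([(571,318),(593,318),(723,320),(760,320),(760,345)]),98)))
print('railrear',np.round(onz(b,C([(626,47),(714,47)]),103)),'front',np.round(onz(b,C([(622,345),(709,345)]),33)))
D=lambda p:np.asarray(p,float)/5+[220,190]-0.4
print('side A,B top corners',np.round(onz(a,D([(265,402),(340,408),(288,460),(212,478)]),58)),np.round(onz(a,D([(487,316),(563,325),(513,380),(437,392)]),58)))
print('side tin spout tip',onz(a,D([(656,95)]),113),'padc',)
# pad triangulate-ish: side pad pixel on planes y
c,d=ray(a,D([(619,200)]));print('pad z66',c+d[0]*((66-c[2])/d[0,2]))
print('tin base right corner',onz(a,D([(690,248),(655,262)]),0))
E
```

```text
A [497.6 422. ] L 76.5 ang -84.46081926565178 [519.45449248 424.16529102]
B [429.3 284.4] L 79.1 ang -93.6659168529609 [451.29853942 283.0361586 ]
tin [425.9   4.9] L 55.4 ang -104.6085916417591 [439.46264994   1.33114261]
spout [[427.34585625   5.67385895 113.        ]]
posts [[506.  80.  98.]
 [505.  65.  98.]
 [493. -27.  98.]
 [490. -54.  98.]
 [472. -51.  98.]]
railrear [[707.  18. 103.]
 [700. -47. 103.]] front [[497.  45.  33.]
 [489. -20.  33.]]
side A,B top corners [[520. 388.  58.]
 [481. 379.  58.]
 [483. 439.  58.]
 [509. 469.  58.]] [[449. 245.  58.]
 [407. 239.  58.]
 [410. 313.  58.]
 [442. 342.  58.]]
side tin spout tip [[424.08371127   2.21381808 113.        ]] padc
pad z66 [425.75595569  71.21391435  66.        ]
tin base right corner [[401.92033504 -21.21783909   0.        ]
 [416.99327631  10.0151193    0.        ]]
```

Emit:
send_rows --series '[{"dx": 38.2, "dy": -29.2, "dz": 0, "az": -1.054, "hand": 0.4}, {"dx": 38.2, "dy": -29.2, "dz": 0, "az": -1.054, "hand": 0.4}, {"dx": 38.2, "dy": -29.2, "dz": 0, "az": -1.054, "hand": 0.4}, {"dx": 38.2, "dy": -29.2, "dz": 0, "az": -1.054, "hand": 0.4}, {"dx": 38.2, "dy": -29.2, "dz": 0, "az": -1.054, "hand": 0.4}, {"dx": 38.2, "dy": -29.2, "dz": 0, "az": -1.054, "hand": 0.4}, {"dx": 38.2, "dy": -29.2, "dz": 0, "az": -1.054, "hand": 0.4}, {"dx": 38.2, "dy": -29.2, "dz": 0, "az": -1.054, "hand": 0.4}, {"dx": 38.2, "dy": -29.2, "dz": 0, "az": -1.054, "hand": 0.4}, {"dx": 38.2, "dy": -29.2, "dz": 0, "az": -1.054, "hand": 0.4}]'

```text
invalid input at $.series[0]: expected keys ax, ay, az, dx, dy, dz, hand
```

```bash
cat > to.py <<'E'
import sys
from h import *
from scipy.spatial.transform import Rotation as Ro
def to(x,y,z,yaw,roll=np.pi,pitch=0.):
    s=read_state();R=Ro.from_euler('xyz',s['tool_rot']);T=Ro.from_euler('xyz',[roll,pitch,yaw])
    d=R.inv().apply(np.array([x,y,z])-s['eef_pos'])/10
    print('now',np.round(s['eef_pos'],1),np.round(s['tool_rot'],3),'w',round(s['width'],1),'F',np.round(s['force'],1),'g',np.round(s['gripper_force'],1),'q',np.round(s['qpos'],2),'t',s['clock'])
    print('d(cm)',np.round(d,2),'a',np.round((R.inv()*T).as_rotvec(),3))
if __name__=='__main__': to(*map(float,sys.argv[1:]))
E
python3 to.py 426 5 210 1.316
```

```text
now [ 163.7 -628.4  209.9] [-3.14  -0.     0.255] w 85.2 F [-0.2  0.5 -0.3] g 0.0 q [ 1.25  0.63  0.04  1.52 -0.03  1.   -0.02] t 0.1
d(cm) [ 41.35 -54.69   0.08] a [-2.000e-03 -1.000e-03 -1.061e+00]
```

Emit:
send_rows --series '[{"ax": 0, "ay": 0, "az": -1.054, "dx": 38.2, "dy": -29.2, "dz": 0, "hand": 0.4}, {"ax": 0, "ay": 0, "az": -1.054, "dx": 38.2, "dy": -29.2, "dz": 0, "hand": 0.4}, {"ax": 0, "ay": 0, "az": -1.054, "dx": 38.2, "dy": -29.2, "dz": 0, "hand": 0.4}, {"ax": 0, "ay": 0, "az": -1.054, "dx": 38.2, "dy": -29.2, "dz": 0, "hand": 0.4}, {"ax": 0, "ay": 0, "az": -1.054, "dx": 38.2, "dy": -29.2, "dz": 0, "hand": 0.4}, {"ax": 0, "ay": 0, "az": -1.054, "dx": 38.2, "dy": -29.2, "dz": 0, "hand": 0.4}, {"ax": 0, "ay": 0, "az": -1.054, "dx": 38.2, "dy": -29.2, "dz": 0, "hand": 0.4}, {"ax": 0, "ay": 0, "az": -1.054, "dx": 38.2, "dy": -29.2, "dz": 0, "hand": 0.4}, {"ax": 0, "ay": 0, "az": -1.054, "dx": 38.2, "dy": -29.2, "dz": 0, "hand": 0.4}, {"ax": 0, "ay": 0, "az": -1.054, "dx": 38.2, "dy": -29.2, "dz": 0, "hand": 0.4}]'

```text
clock: 1.1
eef_pos: [462.2, -246.1, 210.7]
tool_rot: [3.141, -0.002, 1.313]
force: [0.6, -0.2, -0.2]
width: 51.0
gripper_force: 0.0
```

```bash
python3 to.py 426 5 200 1.316
```

```text
now [ 462.2 -246.1  210.7] [ 3.141e+00 -2.000e-03  1.313e+00] w 51.0 F [ 0.6 -0.2 -0.2] g 0.0 q [ 0.64  0.46 -0.29  1.86  0.17  0.84  0.01] t 1.1
d(cm) [23.35 -9.9   1.11] a [ 0.001 -0.002 -0.003]
```

Emit:
send_rows --series '[{"ax": 0, "ay": 0, "az": 0, "dx": 23.3, "dy": -9.9, "dz": 1.0, "hand": 0.4}, {"ax": 0, "ay": 0, "az": 0, "dx": 23.3, "dy": -9.9, "dz": 1.0, "hand": 0.4}, {"ax": 0, "ay": 0, "az": 0, "dx": 23.3, "dy": -9.9, "dz": 1.0, "hand": 0.4}, {"ax": 0, "ay": 0, "az": 0, "dx": 23.3, "dy": -9.9, "dz": 1.0, "hand": 0.4}, {"ax": 0, "ay": 0, "az": 0, "dx": 23.3, "dy": -9.9, "dz": 1.0, "hand": 0.4}, {"ax": 0, "ay": 0, "az": 0, "dx": 23.3, "dy": -9.9, "dz": 1.0, "hand": 0.4}, {"ax": 0, "ay": 0, "az": 0, "dx": 23.3, "dy": -9.9, "dz": 1.0, "hand": 0.4}]'

```text
clock: 1.8
eef_pos: [424.4, 1.7, 200.7]
tool_rot: [-3.141, 0.0, 1.313]
force: [-1.1, -0.1, 0.6]
width: 51.3
gripper_force: 0.0
```

```bash
python3 to.py 426 5 45 1.316; python3 - <<'E'
from h import *
a=save('side','s1.png'); cv2.imwrite('pics/s1c.png',cv2.resize(a['pixels'][140:265,290:400],None,fx=4.5,fy=4.5,interpolation=2)[:,:,::-1])
E
```

```text
now [424.4   1.7 200.7] [-3.141  0.     1.313] w 51.3 F [-1.1 -0.1  0.6] g 0.0 q [ 0.18  0.34 -0.33  2.12  0.17  0.71 -0.52] t 1.8
d(cm) [ 0.36  0.08 15.57] a [-0.     0.    -0.003]
```

View pics/s1c.png

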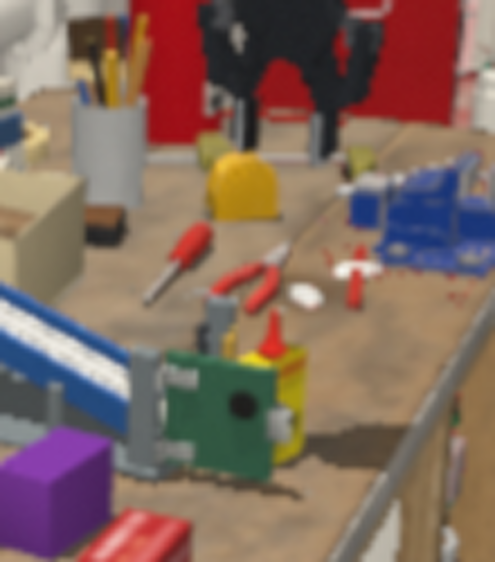

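The fingers, at (245,130) and (320,130), sit evenly over the spout at (275,320). I'll go down.

Emit:
send_rows --series '[{"ax": 0, "ay": 0, "az": 0, "dx": 0.3, "dy": 0.05, "dz": 4, "hand": 0.4}, {"ax": 0, "ay": 0, "az": 0, "dx": 0.3, "dy": 0.05, "dz": 8, "hand": 0.4}, {"ax": 0, "ay": 0, "az": 0, "dx": 0.3, "dy": 0.05, "dz": 11, "hand": 0.4}, {"ax": 0, "ay": 0, "az": 0, "dx": 0.3, "dy": 0.05, "dz": 13.5, "hand": 0.4}, {"ax": 0, "ay": 0, "az": 0, "dx": 0.3, "dy": 0.05, "dz": 15.5, "hand": 0.4}, {"ax": 0, "ay": 0, "az": 0, "dx": 0.3, "dy": 0.05, "dz": 15.5, "hand": 0.4}, {"ax": 0, "ay": 0, "az": 0, "dx": 0.3, "dy": 0.05, "dz": 15.5, "hand": 0.8}, {"ax": 0, "ay": 0, "az": 0, "dx": 0.3, "dy": 0.05, "dz": 15.5, "hand": 0.8}, {"ax": 0, "ay": 0, "az": 0, "dx": 0.3, "dy": 0.05, "dz": 15.5, "hand": 0.8}, {"ax": 0, "ay": 0, "az": 0, "dx": 0.3, "dy": 0.05, "dz": 15.5, "hand": 0.8}]'

```text
clock: 2.85
eef_pos: [426.4, 2.7, 46.6]
tool_rot: [3.14, 0.0, 1.308]
force: [-0.7, -2.0, 4.3]
width: 26.9
gripper_force: 57.7
```

```bash
python3 to.py 430 -265 105 1.0
```

```text
now [426.4   2.7  46.6] [3.14  0.    1.308] w 26.9 F [-0.7 -2.   4.3] g 57.7 q [ 0.04  0.63 -0.16  2.26  0.36  0.27 -0.7 ] t 2.85
d(cm) [-25.76   7.31  -5.83] a [ 0.002 -0.     0.308]
```

Emit:
send_rows --series '[{"ax": 0, "ay": 0, "az": 0, "dx": 0, "dy": 0, "dz": -3, "hand": 0.8}, {"ax": 0, "ay": 0, "az": 0, "dx": 0, "dy": 0, "dz": -6, "hand": 0.8}, {"ax": 0, "ay": 0, "az": 0.05, "dx": -3, "dy": 0.85, "dz": -6, "hand": 0.8}, {"ax": 0, "ay": 0, "az": 0.1, "dx": -7, "dy": 2, "dz": -6, "hand": 0.8}, {"ax": 0, "ay": 0, "az": 0.15, "dx": -11, "dy": 3.1, "dz": -6, "hand": 0.8}, {"ax": 0, "ay": 0, "az": 0.2, "dx": -15, "dy": 4.25, "dz": -6, "hand": 0.8}, {"ax": 0, "ay": 0, "az": 0.25, "dx": -19, "dy": 5.4, "dz": -6, "hand": 0.8}, {"ax": 0, "ay": 0, "az": 0.3, "dx": -22.5, "dy": 6.4, "dz": -6, "hand": 0.8}, {"ax": 0, "ay": 0, "az": 0.3, "dx": -25, "dy": 7.1, "dz": -6, "hand": 0.8}, {"ax": 0, "ay": 0, "az": 0.3, "dx": -25.8, "dy": 7.3, "dz": -6, "hand": 0.8}]'

```text
clock: 3.85
eef_pos: [429.3, -268.5, 106.0]
tool_rot: [3.139, 0.001, 1.004]
force: [0.6, 0.2, -2.7]
width: 26.7
gripper_force: 57.6
```

```bash
python3 to.py 430 -265 47 1.0; python3 - <<'E'
from h import *
a=save('side','s2.png'); cv2.imwrite('pics/s2c.png',cv2.resize(a['pixels'][130:265,290:420],None,fx=4.3,fy=4.3,interpolation=2)[:,:,::-1])
E
```

```text
now [ 429.3 -268.5  106. ] [3.139e+00 1.000e-03 1.004e+00] w 26.7 F [ 0.6  0.2 -2.7] g 57.6 q [ 0.67  0.59 -0.24  2.01  0.25  0.57 -0.32] t 3.85
d(cm) [ 0.34 -0.14  5.9 ] a [0.002 0.001 0.004]
```

View pics/s2c.png

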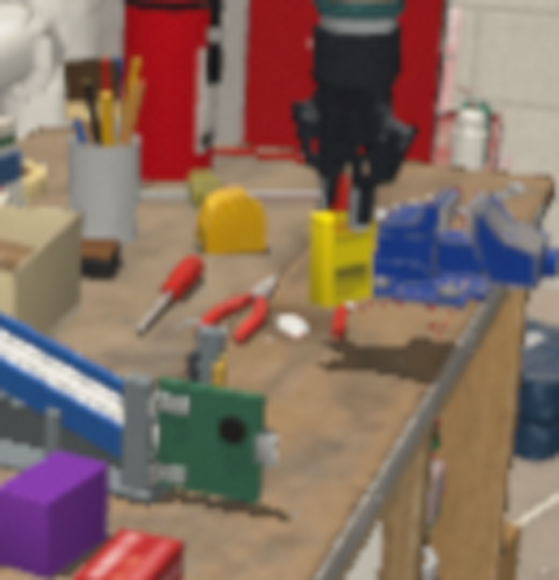

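The tin hangs upright in the gripper at (340,255), over clear bench. I'll lower and release it.

Emit:
send_rows --series '[{"ax": 0, "ay": 0, "az": 0, "dx": 0, "dy": 0, "dz": 2.5, "hand": 0.8}, {"ax": 0, "ay": 0, "az": 0, "dx": 0, "dy": 0, "dz": 4.5, "hand": 0.8}, {"ax": 0, "ay": 0, "az": 0, "dx": 0, "dy": 0, "dz": 5.5, "hand": 0.8}, {"ax": 0, "ay": 0, "az": 0, "dx": 0, "dy": 0, "dz": 5.9, "hand": 0.8}, {"ax": 0, "ay": 0, "az": 0, "dx": 0, "dy": 0, "dz": 5.95, "hand": 0.8}, {"ax": 0, "ay": 0, "az": 0, "dx": 0, "dy": 0, "dz": 5.95, "hand": 0.4}, {"ax": 0, "ay": 0, "az": 0, "dx": 0, "dy": 0, "dz": 5.95, "hand": 0.4}, {"ax": 0, "ay": 0, "az": 0, "dx": 0, "dy": 0, "dz": 5.0, "hand": 0.4}, {"ax": 0, "ay": 0, "az": 0, "dx": 0, "dy": 0, "dz": 2.0, "hand": 0.4}, {"ax": 0, "ay": 0, "az": 0, "dx": 0, "dy": 0, "dz": -2.0, "hand": 0.4}]'

```text
clock: 4.9
eef_pos: [428.6, -264.1, 126.2]
tool_rot: [-3.139, -0.0, 1.009]
force: [0.9, -0.3, 0.5]
width: 51.3
gripper_force: 0.0
```

```bash
python3 to.py 430 -265 190 1.0; python3 - <<'E'
from h import *
a=save('side','s3.png')
t=save('top','t3.png')
import cv2
for n,im,z in(('s',a,0),('t',t,0)):
    h=cv2.cvtColor(im['pixels'],cv2.COLOR_RGB2HSV); m=cv2.inRange(h,(22,150,90),(34,255,255))
    for c in cv2.findContours(m,0,1)[0]:
        if cv2.contourArea(c)>40: print(n,cv2.boundingRect(c))
print(proj(a,[[430,-267,0],[430,-267,80]]),proj(t,[[430,-267,0],[430,-267,80]]))
E
```

```text
now [ 428.6 -264.1  126.2] [-3.139 -0.     1.009] w 51.3 F [ 0.9 -0.3  0.5] g 0.0 q [ 0.68  0.56 -0.26  2.    0.24  0.62 -0.31] t 4.9
d(cm) [-0.    0.14 -6.38] a [-0.003 -0.     0.009]
s (69, 217, 26, 22)
s (361, 194, 15, 23)
s (24, 60, 12, 40)
t (386, 255, 23, 23)
t (482, 179, 20, 17)
t (51, 93, 25, 18)
[[367.53300735 214.17140942]
 [368.80042766 194.29467587]] [[397.97250433 269.12310084]
 [405.20322711 263.47620751]]
```

The tin is upright at the new spot, matching the projection in both views. Next I'll shut the fingers and go to the outer side of the gate.

```bash
python3 to.py 424 115 170 1.45
```

```text
now [ 433.  -266.5  130.7] [ 3.132e+00 -1.000e-03  1.009e+00] w 51.5 F [ 0.8 -0.4 -0.5] g 0.0 q [ 0.68  0.55 -0.27  1.99  0.24  0.62 -0.31] t 5.0
d(cm) [ 31.79 -21.06  -4.12] a [ 0.01   0.002 -0.441]
```

Emit:
send_rows --series '[{"ax": 0, "ay": 0, "az": 0, "dx": 0, "dy": 0, "dz": -4.1, "hand": 0.4}, {"ax": 0, "ay": 0, "az": -0.05, "dx": 3.2, "dy": -2.1, "dz": -4.1, "hand": 1}, {"ax": 0, "ay": 0, "az": -0.1, "dx": 7, "dy": -4.6, "dz": -4.1, "hand": 1}, {"ax": 0, "ay": 0, "az": -0.18, "dx": 11, "dy": -7.3, "dz": -4.1, "hand": 1}, {"ax": 0, "ay": 0, "az": -0.25, "dx": 15, "dy": -10, "dz": -4.1, "hand": 1}, {"ax": 0, "ay": 0, "az": -0.32, "dx": 19, "dy": -12.6, "dz": -4.1, "hand": 1}, {"ax": 0, "ay": 0, "az": -0.39, "dx": 23, "dy": -15.3, "dz": -4.1, "hand": 1}, {"ax": 0, "ay": 0, "az": -0.441, "dx": 27, "dy": -18, "dz": -4.1, "hand": 1}, {"ax": 0, "ay": 0, "az": -0.441, "dx": 31, "dy": -20.5, "dz": -4.1, "hand": 1}, {"ax": 0, "ay": 0, "az": -0.441, "dx": 31.8, "dy": -21.1, "dz": -4.1, "hand": 1}]'

```text
clock: 6.0
eef_pos: [420.7, 123.1, 167.5]
tool_rot: [3.139, -0.004, 1.458]
force: [-0.0, -0.3, 1.2]
width: -0.0
gripper_force: 0.0
```

```bash
python3 to.py 424 115 50 1.45
```

```text
now [420.7 123.1 167.5] [ 3.139 -0.004  1.458] w -0.0 F [-0.  -0.3  1.2] g 0.0 q [-0.03  0.42 -0.43  2.12  0.29  0.64 -0.77] t 6.0
d(cm) [-0.82  0.39 11.75] a [ 0.002 -0.004  0.008]
```

Emit:
send_rows --series '[{"ax": 0, "ay": 0, "az": 0, "dx": -0.8, "dy": 0.3, "dz": 4, "hand": 1}, {"ax": 0, "ay": 0, "az": 0, "dx": -0.8, "dy": 0.3, "dz": 8, "hand": 1}, {"ax": 0, "ay": 0, "az": 0, "dx": -0.8, "dy": 0.3, "dz": 10.5, "hand": 1}, {"ax": 0, "ay": 0, "az": 0, "dx": -0.8, "dy": 0.3, "dz": 11.7, "hand": 1}, {"ax": 0, "ay": 0, "az": 0, "dx": -0.8, "dy": 0.3, "dz": 11.7, "hand": 1}]'

```text
clock: 6.5
eef_pos: [421.4, 107.6, 48.4]
tool_rot: [-3.139, 0.002, 1.45]
force: [-0.4, 0.6, -0.3]
width: -0.5
gripper_force: 0.0
```

```bash
cat > gate.py <<'E'
from h import *
from scipy.spatial.transform import Rotation as Ro
s=read_state();R=Ro.from_euler('xyz',s['tool_rot']);print(s['eef_pos'],s['tool_rot'],s['force'])
yw=-0.12;xr=np.array([np.cos(yw),np.sin(yw),0]);yr=np.array([-np.sin(yw),np.cos(yw),0]);H=np.array([490,64,0.])
for th in (1.5,1.3,1.1,.9,.7,.5,.35,.2,.1,0):
    g=-yr*np.cos(th)-xr*np.sin(th);n=-xr*np.cos(th)+yr*np.sin(th)
    C=H+66*g+(7+14.5*np.cos(th)+11*np.sin(th))*n;C[2]=50
    print(th,np.round(C),np.round(R.inv().apply(C-s['eef_pos'])/10,2))
E
python3 gate.py
```

```text
[421.36148042 107.6224066   48.43271589] [-3.13863777e+00  1.87400444e-03  1.44976846e+00] [-0.35063709  0.59756975 -0.2528933 ]
1.5 [425.  86.  50.] [-2.08  0.62 -0.15]
1.3 [422.  75.  50.] [-3.21  0.41 -0.15]
1.1 [420.  63.  50.] [-4.42  0.4  -0.15]
0.9 [421.  50.  50.] [-5.68  0.64 -0.15]
0.7 [425.  37.  50.] [-6.93  1.17 -0.15]
0.5 [431.  25.  50.] [-8.1   1.99 -0.15]
0.35 [438.  16.  50.] [-8.87  2.79 -0.15]
0.2 [447.   9.  50.] [-9.51  3.74 -0.15]
0.1 [454.   5.  50.] [-9.85  4.45 -0.15]
0 [461.   1.  50.] [-10.1    5.2   -0.15]
```

Emit:
send_rows --series '[{"ax": 0, "ay": 0, "az": 0, "dx": -1.2, "dy": 0.5, "dz": 0, "hand": 1}, {"ax": 0, "ay": 0, "az": 0, "dx": -2.1, "dy": 0.6, "dz": 0, "hand": 1}, {"ax": 0, "ay": 0, "az": 0, "dx": -3.2, "dy": 0.4, "dz": 0, "hand": 1}, {"ax": 0, "ay": 0, "az": 0, "dx": -4.4, "dy": 0.4, "dz": 0, "hand": 1}, {"ax": 0, "ay": 0, "az": 0, "dx": -5.7, "dy": 0.6, "dz": 0, "hand": 1}, {"ax": 0, "ay": 0, "az": 0, "dx": -6.9, "dy": 1.2, "dz": 0, "hand": 1}, {"ax": 0, "ay": 0, "az": 0, "dx": -8.1, "dy": 2.0, "dz": 0, "hand": 1}, {"ax": 0, "ay": 0, "az": 0, "dx": -8.9, "dy": 2.8, "dz": 0, "hand": 1}, {"ax": 0, "ay": 0, "az": 0, "dx": -9.5, "dy": 3.7, "dz": 0, "hand": 1}, {"ax": 0, "ay": 0, "az": 0, "dx": -9.5, "dy": 3.7, "dz": 0, "hand": 1}]'

```text
clock: 7.5
eef_pos: [449.3, 8.5, 49.9]
tool_rot: [3.14, -0.0, 1.447]
force: [0.5, 0.5, -0.4]
width: 0.1
gripper_force: 0.0
```

```bash
python3 gate.py; python3 - <<'E'
from h import *
a=save('side','s4.png'); cv2.imwrite('pics/s4c.png',cv2.resize(a['pixels'][160:265,260:390],None,fx=5,fy=5,interpolation=2)[:,:,::-1])
E
```

```text
[449.30965793   8.48303941  49.85783493] [ 3.13990402e+00 -1.97636382e-04  1.44734691e+00] [ 0.49234942  0.46457984 -0.37734814]
1.5 [425.  86.  50.] [ 7.42 -3.37 -0.02]
1.3 [422.  75.  50.] [ 6.29 -3.58 -0.02]
1.1 [420.  63.  50.] [ 5.08 -3.58 -0.02]
0.9 [421.  50.  50.] [ 3.81 -3.34 -0.02]
0.7 [425.  37.  50.] [ 2.56 -2.81 -0.02]
0.5 [431.  25.  50.] [ 1.4  -1.99 -0.02]
0.35 [438.  16.  50.] [ 0.63 -1.18 -0.02]
0.2 [447.   9.  50.] [-0.01 -0.23 -0.01]
0.1 [454.   5.  50.] [-0.34  0.48 -0.01]
0 [461.   1.  50.] [-0.6   1.23 -0.01]
```

View pics/s4c.png

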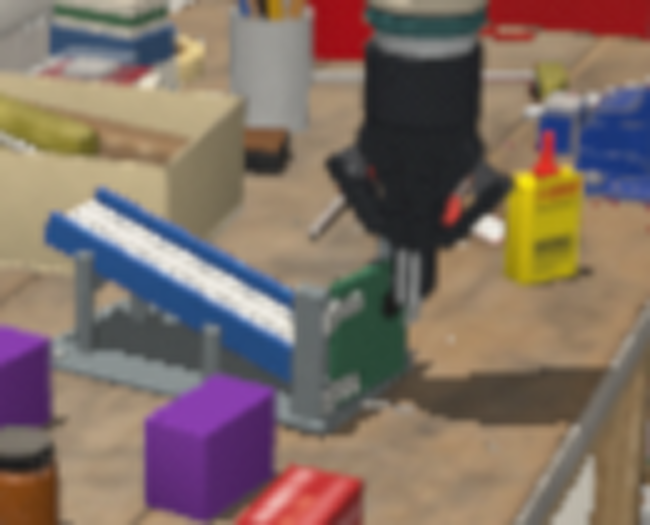

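The gate, at (370,320), is following the finger on its pad, and the tin stands at (545,225). I'll push in gently.

Emit:
send_rows --series '[{"ax": 0, "ay": 0, "az": 0, "dx": -0.2, "dy": 0.3, "dz": 0, "hand": 1}, {"ax": 0, "ay": 0, "az": 0, "dx": -0.4, "dy": 0.6, "dz": 0, "hand": 1}, {"ax": 0, "ay": 0, "az": 0, "dx": -0.5, "dy": 0.8, "dz": 0, "hand": 1}, {"ax": 0, "ay": 0, "az": 0, "dx": -0.6, "dy": 0.95, "dz": 0, "hand": 1}, {"ax": 0, "ay": 0, "az": 0, "dx": -0.6, "dy": 1.05, "dz": 0, "hand": 1}, {"ax": 0, "ay": 0, "az": 0, "dx": -0.6, "dy": 1.15, "dz": 0, "hand": 1}]'

```text
clock: 8.15
eef_pos: [455.7, 4.4, 49.5]
tool_rot: [-3.137, -0.001, 1.453]
force: [-6.3, 5.4, 5.2]
width: 0.1
gripper_force: 4.3
```

Emit:
send_rows --series '[{"ax": 0, "ay": 0, "az": 0, "dx": 0, "dy": 0.15, "dz": 0, "hand": 1}, {"ax": 0, "ay": 0, "az": 0, "dx": 0, "dy": 0.25, "dz": 0, "hand": 1}, {"ax": 0, "ay": 0, "az": 0, "dx": 0, "dy": 0.35, "dz": 0, "hand": 1}, {"ax": 0, "ay": 0, "az": 0, "dx": 0, "dy": 0.4, "dz": 0, "hand": 1}]'

```text
clock: 8.55
eef_pos: [458.5, 3.6, 49.5]
tool_rot: [-3.135, 0.0, 1.453]
force: [-5.5, 4.9, 5.8]
width: -0.2
gripper_force: 3.7
```

```bash
python3 gate.py|sed -n '1p;10,12p'
```

```text
[458.50057817   3.61021889  49.51274534] [-3.13524638e+00  1.91136590e-04  1.45276515e+00] [-5.457791    4.89457816  5.83097045]
0.1 [454.   5.  50.] [ 0.03 -0.5  -0.05]
0 [461.   1.  50.] [-0.23  0.25 -0.05]
```

Emit:
send_rows --series '[{"ax": 0, "ay": 0, "az": 0, "dx": 0, "dy": 0.1, "dz": 0, "hand": 1}, {"ax": 0, "ay": 0, "az": 0, "dx": 0, "dy": 0.2, "dz": 0, "hand": 1}, {"ax": 0, "ay": 0, "az": 0, "dx": 0, "dy": 0.3, "dz": 0, "hand": 1}, {"ax": 0, "ay": 0, "az": 0, "dx": 0, "dy": 0.4, "dz": 0, "hand": 1}]'

```text
clock: 8.95
eef_pos: [465.7, 1.4, 49.7]
tool_rot: [-3.14, 0.0, 1.45]
force: [-4.5, 2.7, 5.8]
width: -0.0
gripper_force: 2.6
```

```bash
python3 gate.py|sed -n '1p;10,12p'
```

```text
[465.66042282   1.38559529  49.67343836] [-3.14006949e+00  4.44022791e-04  1.44987555e+00] [-4.49811777  2.65422494  5.79907288]
0.1 [454.   5.  50.] [ 0.16 -1.23 -0.03]
0 [461.   1.  50.] [-0.09 -0.48 -0.03]
```

Emit:
send_rows --series '[{"ax": 0, "ay": 0, "az": 0, "dx": 0, "dy": 0.1, "dz": 0, "hand": 1}, {"ax": 0, "ay": 0, "az": 0, "dx": 0, "dy": 0.2, "dz": 0, "hand": 1}, {"ax": 0, "ay": 0, "az": 0, "dx": 0, "dy": 0.3, "dz": 0, "hand": 1}, {"ax": 0, "ay": 0, "az": 0, "dx": 0, "dy": 0.3, "dz": 0, "hand": 1}]'

```text
clock: 9.35
eef_pos: [465.7, 1.3, 49.6]
tool_rot: [-3.135, 0.002, 1.451]
force: [-9.6, 3.5, 9.6]
width: -0.4
gripper_force: 5.4
```

```bash
python3 gate.py|sed -n '1p'
```

```text
[465.66431996   1.27447698  49.59113352] [-3.13545232e+00  1.60359406e-03  1.45078334e+00] [-9.60933776  3.45353786  9.56364945]
```

Emit:
send_rows --series '[{"ax": 0, "ay": 0, "az": 0, "dx": 0, "dy": 0.2, "dz": 0, "hand": 1}, {"ax": 0, "ay": 0, "az": 0, "dx": 0, "dy": 0.3, "dz": 0, "hand": 1}, {"ax": 0, "ay": 0, "az": 0, "dx": 0, "dy": 0, "dz": 0, "hand": 1}, {"ax": 0, "ay": 0, "az": 0, "dx": 0, "dy": -2, "dz": 0, "hand": 1}, {"ax": 0, "ay": 0, "az": 0, "dx": 0, "dy": -4.5, "dz": 0, "hand": 1}, {"ax": 0, "ay": 0, "az": 0, "dx": 0, "dy": -5.5, "dz": -3, "hand": 1}, {"ax": 0, "ay": 0, "az": 0, "dx": 0, "dy": -5.5, "dz": -7, "hand": 0.5}, {"ax": 0, "ay": 0, "az": 0, "dx": 2, "dy": -5, "dz": -12, "hand": 0.2}, {"ax": 0, "ay": 0, "az": 0, "dx": 6, "dy": -3.5, "dz": -14, "hand": 0.0}, {"ax": 0, "ay": 0, "az": 0, "dx": 10, "dy": -2, "dz": -14, "hand": 0.0}]'

```text
clock: 10.35
eef_pos: [465.6, 103.4, 193.7]
tool_rot: [3.133, -0.002, 1.446]
force: [1.0, -0.1, -0.6]
width: 57.9
gripper_force: 0.0
```

```bash
python3 to.py 429 283 170 1.6; python3 - <<'E'
from h import *
t=save('top','t5.png');a=save('side','s5.png')
c=np.hstack([cv2.resize(t['pixels'][240:285,262:330],(510,338),interpolation=2)[:,:290+220],cv2.resize(a['pixels'][195:255,290:345],(290,338),interpolation=2)])
cv2.imwrite('pics/c5.png',c[:,:,::-1])
yw=-.12
def rk(p): p=np.atleast_2d(p);c,s=np.cos(yw),np.sin(yw);return np.c_[485+c*p[:,0]-s*p[:,1],14+s*p[:,0]+c*p[:,1],p[:,2]]
q=(proj(t,rk([[0,50,95],[0,-32,95.]]))-[262,240])*7.5;print('gate shut px in crop',q)
E
```

```text
now [465.6 103.4 193.7] [ 3.133e+00 -2.000e-03  1.446e+00] w 57.9 F [ 1.  -0.1 -0.6] g 0.0 q [ 0.09  0.44 -0.52  2.    0.32  0.76 -0.74] t 10.35
d(cm) [17.36 -5.89  2.36] a [ 0.009 -0.002 -0.154]
gate shut px in crop [[100.25546664  99.75835856]
 [339.73664714 101.67032383]]
```

View pics/c5.png

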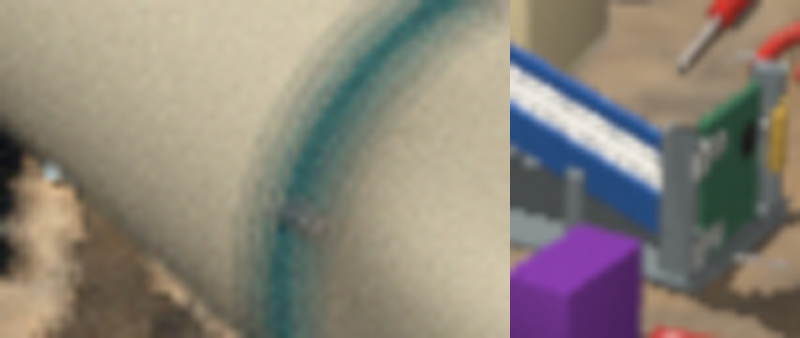

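In the side view the gate sits flush between the posts at (730,160), and the arm hides it from above. I'll verify the angle numerically once the arm is clear. Next I'll go to carton B.

Emit:
send_rows --series '[{"ax": 0, "ay": 0, "az": -0.03, "dx": 4.5, "dy": -1.5, "dz": 1, "hand": 0}, {"ax": 0, "ay": 0, "az": -0.06, "dx": 9, "dy": -3, "dz": 2.5, "hand": 0}, {"ax": 0, "ay": 0, "az": -0.06, "dx": 13, "dy": -4.4, "dz": 3.5, "hand": 0}, {"ax": 0, "ay": 0, "az": -0.06, "dx": 16, "dy": -5.4, "dz": 4.5, "hand": 0}, {"ax": 0, "ay": 0, "az": -0.06, "dx": 17.4, "dy": -5.9, "dz": 5.5, "hand": 0}, {"ax": 0, "ay": 0, "az": -0.06, "dx": 17.4, "dy": -5.9, "dz": 7.5, "hand": 0}, {"ax": 0, "ay": 0, "az": -0.06, "dx": 17.4, "dy": -5.9, "dz": 7.5, "hand": 0}]'

```text
clock: 11.15
eef_pos: [422.7, 281.1, 112.6]
tool_rot: [-3.138, 0.003, 1.511]
force: [-0.3, -0.4, -0.2]
width: 85.4
gripper_force: 0.0
```

```bash
cat > chk.py <<'E'
from h import *
import sys
t=save('top',sys.argv[1]);im=t['pixels'];h=cv2.cvtColor(im,cv2.COLOR_RGB2HSV)
m=cv2.inRange(h,(45,70,30),(85,255,255));z=np.zeros_like(m);z[235:300,260:325]=m[235:300,260:325]
cs=cv2.findContours(z,0,1)[0]
if cs:
    c=max(cs,key=cv2.contourArea);r=cv2.minAreaRect(c);P=onz(t,cv2.boxPoints(r),95);print('green',cv2.contourArea(c),r,np.round(P[:,:2]))
    print('axis ang',np.degrees(np.arctan2(*((lambda e:e[::-1])(max([P[1]-P[0],P[2]-P[1]],key=np.linalg.norm)[:2])))))
m=((h[...,1]>140)&((h[...,0]<6)|(h[...,0]>172))).astype(np.uint8)*255
for c in cv2.findContours(m,0,1)[0]:
    if cv2.contourArea(c)>100: print('red',cv2.boundingRect(c))
E
python3 to.py 429 284 18 1.506; python3 chk.py t6.png
```

```text
now [422.7 281.1 112.6] [-3.138e+00  3.000e-03  1.511e+00] w 85.4 F [-0.3 -0.4 -0.2] g 0.0 q [-0.34  0.61 -0.45  1.99  0.43  0.64 -1.13] t 11.15
d(cm) [0.36 0.64 9.46] a [-0.003  0.003  0.005]
green 9.5 ((307.0400085449219, 253.2200164794922), (5.600000381469727, 3.4000000953674316), 53.13010025024414) [[486. -10.]
 [491. -17.]
 [478. -25.]
 [474. -17.]]
axis ang -150.6859958277956
red (352, 358, 17, 16)
red (419, 249, 33, 14)
red (396, 225, 42, 12)
red (394, 218, 43, 6)
red (420, 191, 31, 12)
red (107, 110, 27, 22)
red (542, 109, 18, 41)
red (399, 94, 49, 41)
```

Emit:
send_rows --series '[{"ax": 0, "ay": 0, "az": 0, "dx": 0.3, "dy": 0.5, "dz": 3, "hand": 0}, {"ax": 0, "ay": 0, "az": 0, "dx": 0.3, "dy": 0.5, "dz": 6, "hand": 0}, {"ax": 0, "ay": 0, "az": 0, "dx": 0.3, "dy": 0.5, "dz": 8.5, "hand": 0}, {"ax": 0, "ay": 0, "az": 0, "dx": 0.3, "dy": 0.5, "dz": 9.4, "hand": 0}, {"ax": 0, "ay": 0, "az": 0, "dx": 0.3, "dy": 0.5, "dz": 9.4, "hand": 0.3}, {"ax": 0, "ay": 0, "az": 0, "dx": 0.3, "dy": 0.5, "dz": 9.4, "hand": 0.65}, {"ax": 0, "ay": 0, "az": 0, "dx": 0.3, "dy": 0.5, "dz": 9.4, "hand": 0.65}, {"ax": 0, "ay": 0, "az": 0, "dx": 0.3, "dy": 0.5, "dz": 9.4, "hand": 0.65}, {"ax": 0, "ay": 0, "az": 0, "dx": 0.3, "dy": 0.5, "dz": 9.4, "hand": 0.65}]'

```text
clock: 12.1
eef_pos: [430.1, 285.7, 22.5]
tool_rot: [3.139, -0.001, 1.51]
force: [-0.4, -1.4, 5.4]
width: 42.5
gripper_force: 60.0
```

```bash
python3 to.py 429 284 200 1.506
```

```text
now [430.1 285.7  22.5] [ 3.139e+00 -1.000e-03  1.510e+00] w 42.5 F [-0.4 -1.4  5.4] g 60.0 q [-0.43  0.76 -0.32  2.03  0.54  0.44 -1.23] t 12.1
d(cm) [ -0.15  -0.06 -17.75] a [ 0.002 -0.001  0.004]
```

Emit:
send_rows --series '[{"ax": 0, "ay": 0, "az": 0, "dx": 0, "dy": 0, "dz": -3, "hand": 0.65}, {"ax": 0, "ay": 0, "az": 0, "dx": 0, "dy": 0, "dz": -7, "hand": 0.65}, {"ax": 0, "ay": 0, "az": 0, "dx": 0, "dy": 0, "dz": -11, "hand": 0.65}, {"ax": 0, "ay": 0, "az": 0, "dx": 0, "dy": 0, "dz": -15, "hand": 0.65}, {"ax": 0, "ay": 0, "az": 0, "dx": 0, "dy": 0, "dz": -17.5, "hand": 0.65}, {"ax": 0, "ay": 0, "az": 0, "dx": 0, "dy": 0, "dz": -17.5, "hand": 0.65}]'

```text
clock: 12.7
eef_pos: [431.4, 286.9, 200.3]
tool_rot: [3.134, -0.005, 1.509]
force: [0.2, 0.9, -1.3]
width: 42.6
gripper_force: 61.4
```

```bash
python3 to.py 429 284 200 1.506; python3 chk.py t7.png|head -2; python3 - <<'E'
from h import *
t=load('t7');a=save('side','s7.png')
c=np.hstack([cv2.resize(t['pixels'][235:285,260:330],(476,340),interpolation=2),cv2.resize(a['pixels'][195:255,290:345],(312,340),interpolation=2)])
cv2.imwrite('pics/c7.png',c[:,:,::-1])
E
```

```text
now [431.4 286.9 200.3] [ 3.134 -0.005  1.509] w 42.6 F [ 0.2  0.9 -1.3] g 61.4 q [-0.27  0.49 -0.54  1.89  0.34  0.84 -1.04] t 12.7
d(cm) [-0.31 -0.22  0.03] a [ 0.007 -0.005  0.003]
green 13.0 ((282.0, 253.0), (2.0, 8.0), 90.0) [[494.  57.]
 [491.  36.]
```

View pics/c7.png

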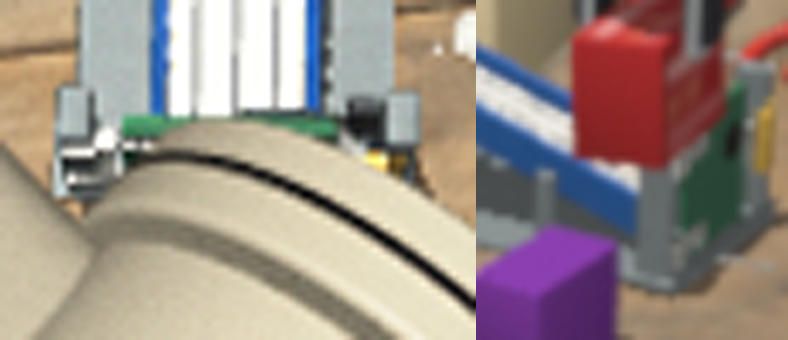

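The gate's top edge, from (125,125) to (335,128), is parallel to the line of the posts, from (75,88) to (400,92). That makes the gate shut (about 0 rad), with the tongue at the strike (365,118). Carton B is held upright. Next I'll work out the lane target.

```bash
cat > lane.py <<'E'
from h import *
import sys
from scipy.spatial.transform import Rotation as Ro
yw=-0.12;O=np.array([485,14.,0])
Rk=Ro.from_euler('z',yw)
def lane(x,y,z):
    c,s=np.cos(np.pi/10),np.sin(np.pi/10)
    return O+Rk.apply([10+x*c-z*s,y,22+x*s+z*c])
if __name__=='__main__':
    x,y,z,tilt=map(float,sys.argv[1:5])
    st=read_state();R=Ro.from_euler('xyz',st['tool_rot'])
    T=Ro.from_euler('xyz',[np.pi,0,yw+np.pi])*Ro.from_rotvec([0,-tilt,0])
    X=lane(x,y,z)
    print('now',np.round(st['eef_pos'],1),np.round(st['tool_rot'],3),'w',round(st['width'],1),'F',np.round(st['force'],1),'q',np.round(st['qpos'],2),st['clock'])
    print('target',np.round(X),'d(cm)',np.round(R.inv().apply(X-st['eef_pos'])/10,2),'a',np.round((R.inv()*T).as_rotvec(),3))
E
python3 - <<'E'
from lane import *
t=load('t7')
P=onz(t,np.array([(58,88),(418,92)])/6.8+[260-.43,235-.43],98);print(np.round(P),'mid',P.mean(0))
print('rail mid',onz(t,np.array([(152,100),(322,100)])/6.8+[260-.43,235-.43],35))
# rail centre line from blue mask
h=cv2.cvtColor(t['pixels'],cv2.COLOR_RGB2HSV);m=cv2.inRange(h,(100,120,60),(125,255,255))
for v in (180,200,220,245):
    u=[i for i in np.nonzero(m[v,260:330])[0]+260];print(v,min(u),max(u))
    z=103-(v-172)/(251-172)*70
    p=onz(t,[(min(u),v),(max(u)+0.,v)],z)
    loc=Rk.inv().apply(p-O);print(np.round(p,0)[:,:2].tolist(),'rack y',np.round(loc[:,1],1),'mid',round(loc[:,1].mean(),1),'x',np.round(loc[:,0],0))
E
python3 lane.py 75 0 120 0.314
```

```text
[[508.  81.  98.]
 [491. -54.  98.]] mid [499.13456976  13.08793291  98.        ]
rail mid [[513.28320288  44.66526803  35.        ]
 [505.71825128 -22.63091485  35.        ]]
180 284 307
[[689.0, 19.0], [682.0, -43.0]] rack y [ 29.5 -32.6] mid -1.5 x [202. 202.]
200 283 307
[[638.0, 28.0], [631.0, -37.0]] rack y [ 31.9 -33. ] mid -0.6 x [151. 151.]
220 283 307
[[588.0, 33.0], [580.0, -31.0]] rack y [ 31.5 -33.5] mid -1.0 x [100. 100.]
245 282 306
[[524.0, 43.0], [517.0, -21.0]] rack y [ 33.7 -31.3] mid 1.2 x [35. 36.]
now [429.5 284.9 196.6] [ 3.140e+00 -1.000e-03  1.509e+00] w 42.5 F [ 0.4 -0.1 -0.1] q [-0.27  0.5  -0.53  1.9   0.34  0.83 -1.04] 12.8
target [529.   9. 159.] d(cm) [-26.96  11.61   3.73] a [-0.235 -0.251 -1.499]
```

Emit:
send_rows --series '[{"ax": -0.021, "ay": -0.023, "az": -0.136, "dx": -2, "dy": 0.9, "dz": 0, "hand": 0.65}, {"ax": -0.043, "ay": -0.046, "az": -0.273, "dx": -5, "dy": 2.1, "dz": 0, "hand": 0.65}, {"ax": -0.064, "ay": -0.068, "az": -0.409, "dx": -8, "dy": 3.4, "dz": 0, "hand": 0.65}, {"ax": -0.085, "ay": -0.091, "az": -0.545, "dx": -11, "dy": 4.7, "dz": 0, "hand": 0.65}, {"ax": -0.107, "ay": -0.114, "az": -0.681, "dx": -14, "dy": 6, "dz": 0, "hand": 0.65}, {"ax": -0.128, "ay": -0.137, "az": -0.818, "dx": -17, "dy": 7.3, "dz": 0, "hand": 0.65}, {"ax": -0.15, "ay": -0.16, "az": -0.954, "dx": -20, "dy": 8.6, "dz": 0, "hand": 0.65}, {"ax": -0.171, "ay": -0.183, "az": -1.09, "dx": -23, "dy": 9.9, "dz": 0, "hand": 0.65}, {"ax": -0.192, "ay": -0.205, "az": -1.226, "dx": -25, "dy": 10.8, "dz": 0, "hand": 0.65}, {"ax": -0.214, "ay": -0.228, "az": -1.363, "dx": -27, "dy": 11.6, "dz": 0, "hand": 0.65}]'

```text
clock: 13.8
eef_pos: [527.6, 7.4, 194.3]
tool_rot: [3.123, 0.286, 2.886]
force: [0.5, -0.3, -0.8]
width: 43.0
gripper_force: 61.4
```

```bash
python3 lane.py 75 -0.5 110 0.314
```

```text
now [527.6   7.4 194.3] [3.123 0.286 2.886] w 43.0 F [ 0.5 -0.3 -0.8] q [ 0.41  0.44 -0.73  2.13  0.85  0.56  0.37] 13.8
target [532.   8. 150.] d(cm) [0.87 0.07 4.39] a [-0.022 -0.026 -0.13 ]
```

Emit:
send_rows --series '[{"ax": -0.022, "ay": -0.026, "az": -0.13, "dx": 0.9, "dy": 0.1, "dz": 1.5, "hand": 0.65}, {"ax": -0.022, "ay": -0.026, "az": -0.13, "dx": 0.9, "dy": 0.1, "dz": 3, "hand": 0.65}, {"ax": -0.022, "ay": -0.026, "az": -0.13, "dx": 0.9, "dy": 0.1, "dz": 4.4, "hand": 0.65}, {"ax": -0.022, "ay": -0.026, "az": -0.13, "dx": 0.9, "dy": 0.1, "dz": 4.4, "hand": 0.65}]'

```text
clock: 14.2
eef_pos: [530.8, 8.9, 148.3]
tool_rot: [3.141, 0.31, 3.016]
force: [-0.4, -0.2, 0.1]
width: 42.7
gripper_force: 61.4
```

```bash
python3 lane.py 75 -0.5 26 0.314; python3 lane.py 75 -0.5 26 0.314|head -1; python3 - <<'E'
from h import *
a=save('side','s8.png');h=cv2.cvtColor(a['pixels'],cv2.COLOR_RGB2HSV)
m=((h[...,1]>140)&((h[...,0]<6)|(h[...,0]>172))).astype(np.uint8)*255
z=m*0;z[150:240,290:360]=m[150:240,290:360]
c=max(cv2.findContours(z,0,1)[0],key=cv2.contourArea)
print(cv2.boundingRect(c))
from lane import lane
print('expect',np.round(proj(a,[lane(75+i,y,88+z) for i in(-40,40) for y in(-22,22) for z in (0,58)])))
print(cv2.approxPolyDP(cv2.convexHull(c),2,True)[:,0].tolist())
E
```

```text
now [530.8   8.9 148.3] [3.141 0.31  3.016] w 42.7 F [-0.4 -0.2  0.1] q [ 0.32  0.51 -0.61  2.2   1.1   0.42  0.25] 14.2
target [558.   5.  70.] d(cm) [-0.2  -0.08  8.3 ] a [-0.001 -0.004 -0.005]
now [530.8   8.9 148.3] [3.141 0.31  3.016] w 42.7 F [-0.4 -0.2  0.1] q [ 0.32  0.51 -0.61  2.2   1.1   0.42  0.25] 14.2
(305, 182, 32, 25)
expect [[330. 203.]
 [336. 188.]
 [324. 207.]
 [330. 192.]
 [310. 193.]
 [315. 178.]
 [303. 196.]
 [309. 181.]]
[[310, 182], [327, 183], [335, 189], [336, 193], [328, 204], [324, 206], [305, 196]]
```

Emit:
send_rows --series '[{"ax": 0, "ay": 0, "az": 0, "dx": -0.2, "dy": -0.1, "dz": 2.5, "hand": 0.65}, {"ax": 0, "ay": 0, "az": 0, "dx": -0.2, "dy": -0.1, "dz": 4.5, "hand": 0.65}, {"ax": 0, "ay": 0, "az": 0, "dx": -0.2, "dy": -0.1, "dz": 6, "hand": 0.65}, {"ax": 0, "ay": 0, "az": 0, "dx": -0.2, "dy": -0.1, "dz": 7.2, "hand": 0.65}, {"ax": 0, "ay": 0, "az": 0, "dx": -0.2, "dy": -0.1, "dz": 7.8, "hand": 0.65}, {"ax": 0, "ay": 0, "az": 0, "dx": -0.2, "dy": -0.1, "dz": 8.1, "hand": 0.65}]'

```text
clock: 14.85
eef_pos: [559.3, 5.5, 74.2]
tool_rot: [3.14, 0.315, 3.016]
force: [-0.0, 1.1, -1.1]
width: 42.4
gripper_force: 61.4
```

```bash
python3 lane.py 75 -0.5 24 0.314
```

```text
now [559.3   5.5  74.2] [3.14  0.315 3.016] w 42.4 F [-0.   1.1 -1.1] q [ 0.19  0.66 -0.43  2.2   1.52  0.33 -0.14] 14.85
target [558.   5.  68.] d(cm) [ 0.28 -0.1   0.57] a [ 0.     0.001 -0.005]
```

Emit:
send_rows --series '[{"ax": 0, "ay": 0, "az": 0, "dx": 0, "dy": -0.05, "dz": 0.3, "hand": 0.65}, {"ax": 0, "ay": 0, "az": 0, "dx": 0, "dy": -0.05, "dz": 0.5, "hand": 0.65}, {"ax": 0, "ay": 0, "az": 0, "dx": 0, "dy": -0.05, "dz": 0.5, "hand": 0.65}]'

```text
clock: 15.15
eef_pos: [561.0, 4.5, 70.0]
tool_rot: [3.14, 0.316, 3.016]
force: [-0.4, 0.0, -0.2]
width: 42.8
gripper_force: 61.4
```

Emit:
send_rows --series '[{"ax": 0, "ay": 0, "az": 0, "dx": 0, "dy": 0, "dz": 0.2, "hand": 0.65}, {"ax": 0, "ay": 0, "az": 0, "dx": 0, "dy": 0, "dz": 0.2, "hand": 0.55}, {"ax": 0, "ay": 0, "az": 0, "dx": 0, "dy": 0, "dz": 0.2, "hand": 0.4}, {"ax": 0, "ay": 0, "az": 0, "dx": 0, "dy": 0, "dz": 0.2, "hand": 0.28}, {"ax": 0, "ay": 0, "az": 0, "dx": 0, "dy": 0, "dz": 0.2, "hand": 0.25}, {"ax": 0, "ay": 0, "az": 0, "dx": 0, "dy": 0, "dz": 0.2, "hand": 0.25}, {"ax": 0, "ay": 0, "az": 0, "dx": 0, "dy": 0, "dz": -2.5, "hand": 0.25}, {"ax": 0, "ay": 0, "az": 0, "dx": 0, "dy": 0, "dz": -6, "hand": 0.25}, {"ax": 0, "ay": 0, "az": 0, "dx": 0, "dy": 0, "dz": -10, "hand": 0.25}, {"ax": 0, "ay": 0, "az": 0, "dx": 0, "dy": 0, "dz": -14, "hand": 0.25}]'

```text
clock: 16.15
eef_pos: [516.7, 10.1, 203.9]
tool_rot: [3.14, 0.314, 3.017]
force: [0.4, -1.1, 0.3]
width: 64.4
gripper_force: 0.0
```

```bash
cat > where.py <<'E'
from h import *
from lane import lane
import sys
n=sys.argv[1];xs=list(map(float,sys.argv[2:]))
a=save('side','s'+n+'.png');t=save('top','t'+n+'.png')
for nm,im,(r0,r1,c0,c1) in(('side',a,(150,250,270,360)),('top',t,(160,270,270,325))):
    h=cv2.cvtColor(im['pixels'],cv2.COLOR_RGB2HSV)
    m=((h[...,1]>140)&((h[...,0]<6)|(h[...,0]>172))).astype(np.uint8)*255
    z=m*0;z[r0:r1,c0:c1]=m[r0:r1,c0:c1]
    for c in cv2.findContours(z,0,1)[0]:
        if cv2.contourArea(c)>60: print(nm,cv2.boundingRect(c),cv2.contourArea(c),[round(v,1) for v in cv2.minAreaRect(c)[0]],cv2.approxPolyDP(cv2.convexHull(c),1.5,True)[:,0].tolist())
    for x in xs: 
        q=proj(im,[lane(x+i,y,zz) for zz in(0,58) for i,y in((-40,-22),(-40,22),(40,22),(40,-22))]);print(nm,'exp',x,np.round(q).astype(int).tolist())
E
python3 where.py 9 52; python3 to.py 498 421 200 1.667
```

```text
side (305, 207, 20, 20) 168.5 [313.1, 216.6] [[308, 207], [324, 215], [317, 226], [305, 219]]
side (341, 150, 19, 18) 193.0 [350.0, 158.5] [[359, 150], [359, 167], [341, 165], [347, 150]]
side exp 52.0 [[328, 229], [322, 233], [302, 222], [308, 218], [333, 214], [327, 218], [307, 207], [313, 203]]
top exp 52.0 [[302, 251], [286, 251], [286, 222], [303, 222], [303, 253], [286, 253], [286, 222], [303, 223]]
now [519.1  10.6 207.4] [3.139 0.323 3.016] w 64.2 F [ 0.5  0.5 -0.4] g 0.0 q [ 0.42  0.39 -0.72  2.17  0.84  0.5   0.5 ] t 16.25
d(cm) [ 7.11 40.45 -1.49] a [0.22  0.27  1.337]
```

Carton B matches the expected rest pose: its upper rear corner is at (308,207), against (307,207) expected. Next is carton A.

Emit:
send_rows --series '[{"ax": 0.02, "ay": 0.025, "az": 0.122, "dx": 0.5, "dy": 2.5, "dz": -0.1, "hand": 0.2}, {"ax": 0.04, "ay": 0.05, "az": 0.245, "dx": 1.2, "dy": 7, "dz": -0.3, "hand": 0.1}, {"ax": 0.06, "ay": 0.075, "az": 0.367, "dx": 2, "dy": 11.5, "dz": -0.4, "hand": 0}, {"ax": 0.08, "ay": 0.1, "az": 0.49, "dx": 2.8, "dy": 16, "dz": -0.6, "hand": 0}, {"ax": 0.101, "ay": 0.123, "az": 0.612, "dx": 3.6, "dy": 20.5, "dz": -0.7, "hand": 0}, {"ax": 0.121, "ay": 0.148, "az": 0.735, "dx": 4.4, "dy": 25, "dz": -0.9, "hand": 0}, {"ax": 0.141, "ay": 0.173, "az": 0.857, "dx": 5.2, "dy": 29.5, "dz": -1.1, "hand": 0}, {"ax": 0.161, "ay": 0.198, "az": 0.98, "dx": 6, "dy": 34, "dz": -1.2, "hand": 0}, {"ax": 0.181, "ay": 0.222, "az": 1.1, "dx": 6.7, "dy": 38, "dz": -1.4, "hand": 0}, {"ax": 0.201, "ay": 0.247, "az": 1.222, "dx": 7.1, "dy": 40.4, "dz": -1.5, "hand": 0}]'

```text
clock: 17.25
eef_pos: [495.1, 423.7, 194.5]
tool_rot: [3.133, 0.021, 1.78]
force: [0.2, -0.0, -0.1]
width: 85.3
gripper_force: 0.0
```

```bash
python3 to.py 498 421 110 1.667
```

```text
now [495.1 423.7 194.5] [3.133 0.021 1.78 ] w 85.3 F [ 0.2 -0.  -0.1] g 0.0 q [-0.47  0.69 -0.51  1.52  0.39  1.04 -0.88] t 17.25
d(cm) [-0.15  0.16  8.46] a [0.01  0.021 0.113]
```

Emit:
send_rows --series '[{"ax": 0.01, "ay": 0.021, "az": 0.113, "dx": -0.15, "dy": 0.2, "dz": 3, "hand": 0}, {"ax": 0.01, "ay": 0.021, "az": 0.113, "dx": -0.15, "dy": 0.2, "dz": 6, "hand": 0}, {"ax": 0.01, "ay": 0.021, "az": 0.113, "dx": -0.15, "dy": 0.2, "dz": 8.4, "hand": 0}, {"ax": 0.01, "ay": 0.021, "az": 0.113, "dx": -0.15, "dy": 0.2, "dz": 8.4, "hand": 0}]'

```text
clock: 17.65
eef_pos: [498.3, 413.9, 107.2]
tool_rot: [-3.137, 0.008, 1.669]
force: [-0.4, -0.9, -0.1]
width: 85.3
gripper_force: 0.0
```

```bash
python3 to.py 498 421 20 1.667
```

```text
now [498.3 413.9 107.2] [-3.137  0.008  1.669] w 85.3 F [-0.4 -0.9 -0.1] g 0.0 q [-0.48  0.78 -0.45  1.6   0.42  0.87 -0.99] t 17.65
d(cm) [0.78 0.07 8.71] a [-0.004  0.008  0.002]
```

Emit:
send_rows --series '[{"ax": 0, "ay": 0, "az": 0, "dx": 0.6, "dy": 0.05, "dz": 3, "hand": 0}, {"ax": 0, "ay": 0, "az": 0, "dx": 0.6, "dy": 0.05, "dz": 6, "hand": 0}, {"ax": 0, "ay": 0, "az": 0, "dx": 0.6, "dy": 0.05, "dz": 8, "hand": 0}, {"ax": 0, "ay": 0, "az": 0, "dx": 0.6, "dy": 0.05, "dz": 8.7, "hand": 0}, {"ax": 0, "ay": 0, "az": 0, "dx": 0.6, "dy": 0.05, "dz": 8.7, "hand": 0.3}, {"ax": 0, "ay": 0, "az": 0, "dx": 0.6, "dy": 0.05, "dz": 8.7, "hand": 0.65}, {"ax": 0, "ay": 0, "az": 0, "dx": 0.6, "dy": 0.05, "dz": 8.7, "hand": 0.65}, {"ax": 0, "ay": 0, "az": 0, "dx": 0.6, "dy": 0.05, "dz": 8.7, "hand": 0.65}, {"ax": 0, "ay": 0, "az": 0, "dx": 0.6, "dy": 0.05, "dz": 8.7, "hand": 0.65}]'

```text
clock: 18.55
eef_pos: [500.9, 423.6, 26.9]
tool_rot: [3.138, -0.0, 1.669]
force: [-1.3, -1.7, 6.4]
width: 42.2
gripper_force: 60.6
```

```bash
python3 to.py 498 421 20 1.667; python3 lane.py 150 -0.5 150 0.314
```

```text
now [500.9 423.6  26.9] [ 3.138 -0.     1.669] w 42.2 F [-1.3 -1.7  6.4] g 60.6 q [-0.52  0.89 -0.4   1.63  0.48  0.72 -1.05] t 18.55
d(cm) [-0.23 -0.31  0.69] a [ 0.004 -0.     0.002]
now [500.9 423.6  26.9] [ 3.138 -0.     1.669] w 42.2 F [-1.3 -1.7  6.4] q [-0.52  0.89 -0.4   1.63  0.48  0.72 -1.05] 18.55
target [590.   1. 211.] d(cm) [-42.95   4.86 -18.4 ] a [-0.209 -0.262 -1.342]
```

Emit:
send_rows --series '[{"ax": 0, "ay": 0, "az": 0, "dx": 0, "dy": 0, "dz": -3, "hand": 0.65}, {"ax": 0, "ay": 0, "az": 0, "dx": 0, "dy": 0, "dz": -7, "hand": 0.65}, {"ax": 0, "ay": 0, "az": 0, "dx": 0, "dy": 0, "dz": -11, "hand": 0.65}, {"ax": 0, "ay": 0, "az": 0, "dx": 0, "dy": 0, "dz": -15, "hand": 0.65}, {"ax": 0, "ay": 0, "az": 0, "dx": -2, "dy": 0.2, "dz": -18.4, "hand": 0.65}, {"ax": -0.02, "ay": -0.026, "az": -0.134, "dx": -5, "dy": 0.6, "dz": -18.4, "hand": 0.65}, {"ax": -0.042, "ay": -0.052, "az": -0.268, "dx": -9, "dy": 1.0, "dz": -18.4, "hand": 0.65}, {"ax": -0.063, "ay": -0.079, "az": -0.403, "dx": -13, "dy": 1.5, "dz": -18.4, "hand": 0.65}, {"ax": -0.084, "ay": -0.105, "az": -0.537, "dx": -17, "dy": 1.9, "dz": -18.4, "hand": 0.65}, {"ax": -0.105, "ay": -0.131, "az": -0.671, "dx": -21, "dy": 2.4, "dz": -18.4, "hand": 0.65}]'

```text
clock: 19.55
eef_pos: [544.6, 215.0, 210.1]
tool_rot: [3.085, 0.16, 2.343]
force: [0.1, -0.5, -1.4]
width: 42.2
gripper_force: 61.5
```

```bash
python3 lane.py 150 -0.5 145 0.314
```

```text
now [544.6 215.  210.1] [3.085 0.16  2.343] w 42.2 F [ 0.1 -0.5 -1.4] q [-0.11  0.54 -0.61  1.81  0.6   0.88 -0.25] 19.55
target [592.   1. 206.] d(cm) [-18.37 -11.73   2.69] a [-0.105 -0.129 -0.664]
```

Emit:
send_rows --series '[{"ax": -0.02, "ay": -0.026, "az": -0.133, "dx": -3, "dy": -2, "dz": 0.3, "hand": 0.65}, {"ax": -0.042, "ay": -0.052, "az": -0.266, "dx": -7, "dy": -4.5, "dz": 0.8, "hand": 0.65}, {"ax": -0.063, "ay": -0.078, "az": -0.4, "dx": -10.5, "dy": -6.7, "dz": 1.3, "hand": 0.65}, {"ax": -0.084, "ay": -0.103, "az": -0.531, "dx": -14, "dy": -9, "dz": 2, "hand": 0.65}, {"ax": -0.105, "ay": -0.129, "az": -0.664, "dx": -17, "dy": -10.8, "dz": 2.5, "hand": 0.65}, {"ax": -0.105, "ay": -0.129, "az": -0.664, "dx": -18.4, "dy": -11.7, "dz": 2.7, "hand": 0.65}, {"ax": -0.105, "ay": -0.129, "az": -0.664, "dx": -18.4, "dy": -11.7, "dz": 2.7, "hand": 0.65}]'

```text
clock: 20.25
eef_pos: [590.8, -3.2, 205.1]
tool_rot: [-3.14, 0.311, 3.009]
force: [0.5, 0.3, -1.1]
width: 42.0
gripper_force: 61.5
```

```bash
python3 lane.py 150 -0.5 29 0.314;python3 where.py 10 52 | grep top
```

```text
now [590.8  -3.2 205.1] [-3.14   0.311  3.009] w 42.0 F [ 0.5  0.3 -1.1] q [ 0.43  0.5  -0.74  2.    0.82  0.6   0.59] 20.25
target [628.  -4.  96.] d(cm) [-0.13  0.45 11.51] a [-0.005 -0.003 -0.012]
top (288, 222, 17, 30) 280.5 [296.0, 236.5] [[289, 222], [304, 230], [304, 251], [288, 251]]
top exp 52.0 [[302, 251], [286, 251], [286, 222], [303, 222], [303, 253], [286, 253], [286, 222], [303, 223]]
```

Emit:
send_rows --series '[{"ax": 0, "ay": 0, "az": 0, "dx": -0.1, "dy": 0.3, "dz": 3, "hand": 0.65}, {"ax": 0, "ay": 0, "az": 0, "dx": -0.1, "dy": 0.3, "dz": 6, "hand": 0.65}, {"ax": 0, "ay": 0, "az": 0, "dx": -0.1, "dy": 0.3, "dz": 8.5, "hand": 0.65}, {"ax": 0, "ay": 0, "az": 0, "dx": -0.1, "dy": 0.3, "dz": 10, "hand": 0.65}, {"ax": 0, "ay": 0, "az": 0, "dx": -0.1, "dy": 0.3, "dz": 10.8, "hand": 0.65}, {"ax": 0, "ay": 0, "az": 0, "dx": -0.1, "dy": 0.3, "dz": 11.1, "hand": 0.65}, {"ax": 0, "ay": 0, "az": 0, "dx": -0.1, "dy": 0.3, "dz": 11.1, "hand": 0.65}]'

```text
clock: 21.05
eef_pos: [626.2, 1.5, 100.1]
tool_rot: [3.14, 0.312, 3.016]
force: [-0.1, -0.5, -1.3]
width: 42.2
gripper_force: 61.5
```

```bash
python3 lane.py 150 -0.5 28 0.314
```

```text
now [626.2   1.5 100.1] [3.14  0.312 3.016] w 42.2 F [-0.1 -0.5 -1.3] q [ 0.26  0.68 -0.51  2.    1.1   0.43  0.33] 21.05
target [628.  -4.  95.] d(cm) [-0.07 -0.5   0.56] a [-0.    -0.002 -0.005]
```

Emit:
send_rows --series '[{"ax": 0, "ay": 0, "az": 0, "dx": 0, "dy": -0.35, "dz": 0, "hand": 0.65}, {"ax": 0, "ay": 0, "az": 0, "dx": 0, "dy": -0.35, "dz": 0.4, "hand": 0.65}, {"ax": 0, "ay": 0, "az": 0, "dx": 0, "dy": -0.35, "dz": 0.5, "hand": 0.65}]'

```text
clock: 21.35
eef_pos: [627.3, -3.6, 95.1]
tool_rot: [3.14, 0.312, 3.014]
force: [-1.2, 0.6, -0.7]
width: 42.2
gripper_force: 61.5
```

```bash
python3 lane.py 150 -0.5 26 0.314
```

```text
now [627.3  -3.6  95.1] [3.14  0.312 3.014] w 42.2 F [-1.2  0.6 -0.7] q [ 0.26  0.69 -0.5   2.    1.12  0.42  0.33] 21.35
target [629.  -4.  93.] d(cm) [-0.06 -0.01  0.23] a [-0.001 -0.002 -0.007]
```

Emit:
send_rows --series '[{"ax": 0, "ay": 0, "az": 0, "dx": 0, "dy": 0, "dz": 0.3, "hand": 0.65}, {"ax": 0, "ay": 0, "az": 0, "dx": 0, "dy": 0, "dz": 0.3, "hand": 0.55}, {"ax": 0, "ay": 0, "az": 0, "dx": 0, "dy": 0, "dz": 0.3, "hand": 0.4}, {"ax": 0, "ay": 0, "az": 0, "dx": 0, "dy": 0, "dz": 0.3, "hand": 0.28}, {"ax": 0, "ay": 0, "az": 0, "dx": 0, "dy": 0, "dz": 0.3, "hand": 0.25}, {"ax": 0, "ay": 0, "az": 0, "dx": 0, "dy": 0, "dz": 0.3, "hand": 0.25}, {"ax": 0, "ay": 0, "az": 0, "dx": 0, "dy": 0, "dz": -2.5, "hand": 0.25}, {"ax": 0, "ay": 0, "az": 0, "dx": 0, "dy": 0, "dz": -6, "hand": 0.25}, {"ax": 0, "ay": 0, "az": 0, "dx": 0, "dy": 0, "dz": -10, "hand": 0.25}, {"ax": 0, "ay": 0, "az": 0, "dx": 0, "dy": 0, "dz": -14, "hand": 0.25}]'

```text
clock: 22.35
eef_pos: [583.6, 2.1, 228.9]
tool_rot: [3.14, 0.31, 3.016]
force: [0.9, 0.1, -0.0]
width: 63.9
gripper_force: 0.0
```

Emit:
send_rows --series '[{"ax": 0, "ay": 0, "az": 0, "dx": 0, "dy": 5, "dz": -3, "hand": 0.25}, {"ax": 0, "ay": 0, "az": 0, "dx": 0, "dy": 10, "dz": -3, "hand": 0.25}, {"ax": 0, "ay": 0, "az": 0, "dx": 0, "dy": 15, "dz": -3, "hand": 0.25}, {"ax": 0, "ay": 0, "az": 0, "dx": 0, "dy": 20, "dz": -3, "hand": 0.25}, {"ax": 0, "ay": 0, "az": 0, "dx": 0, "dy": 25, "dz": -3, "hand": 0.25}, {"ax": 0, "ay": 0, "az": 0, "dx": 0, "dy": 30, "dz": -3, "hand": 0.25}, {"ax": 0, "ay": 0, "az": 0, "dx": 0, "dy": 30, "dz": -3, "hand": 0.25}]'

```text
clock: 23.05
eef_pos: [611.1, 310.0, 256.9]
tool_rot: [3.134, 0.31, 3.022]
force: [-0.8, 0.3, 0.6]
width: 64.3
gripper_force: 0.0
```

```bash
python3 where.py 11 52 132; python3 - <<'E'
from h import *
t=load('t11');a=load('s11')
c=np.hstack([cv2.resize(t['pixels'][165:290,255:335],(384,600),interpolation=2),cv2.resize(a['pixels'][165:265,275:345],(416,600),interpolation=2)])
cv2.imwrite('pics/c11.png',c[:,:,::-1])
E
```

```text
side (286, 194, 43, 33) 517.5 [305.5, 209.4] [[289, 196], [295, 194], [328, 213], [316, 226], [286, 209]]
side (341, 150, 19, 18) 193.0 [350.0, 158.5] [[359, 150], [359, 167], [341, 165], [347, 150]]
side (321, 150, 19, 22) 247.5 [329.6, 160.2] [[335, 150], [338, 168], [332, 171], [323, 171], [321, 160], [323, 151]]
side exp 52.0 [[328, 229], [322, 233], [302, 222], [308, 218], [333, 214], [327, 218], [307, 207], [313, 203]]
side exp 132.0 [[308, 218], [302, 222], [282, 211], [289, 207], [313, 203], [307, 207], [287, 196], [293, 193]]
top (289, 192, 17, 19) 102.5 [297.0, 201.0] [[304, 192], [305, 200], [289, 210], [289, 192]]
top exp 52.0 [[302, 251], [286, 251], [286, 222], [303, 222], [303, 253], [286, 253], [286, 222], [303, 223]]
top exp 132.0 [[303, 222], [286, 222], [287, 192], [303, 193], [303, 223], [286, 222], [287, 192], [304, 192]]
```

View pics/c11.png

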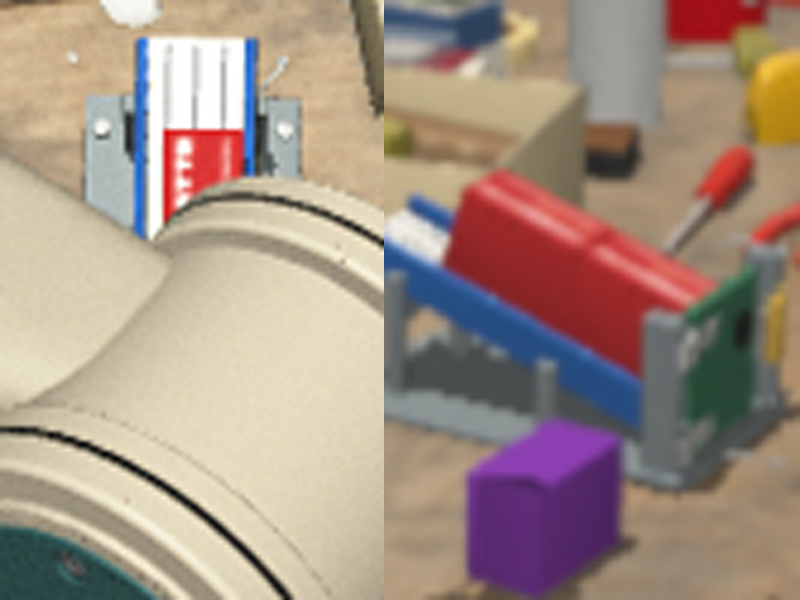

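Both red cartons sit one behind the other in the lane, at (640,290) and (520,230). They are at their rest positions against the shut gate (720,350), and the arm is clear.

```bash
python3 -c "
from h import *
print(finish_job())"
```

```text
the job is handed in; nothing more can be done
None
```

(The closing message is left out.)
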